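Lock the banding wheel with its bar

TASK

Lock the potter's banding wheel: with a fingertip against one of its orange pegs, turn the wheel until its slot lines up with the steel bar, then push the bar's red plate to slide the bar into the slot until the plate is fully home against the wooden guide. Only push: do not lift the bar out of its guide, keep the little pot standing at the middle of the wheel, leave everything else where it is, and finish clear of it all.

Things in the scene. Friction and masses are not known exactly. Their poses are not given: they have to be found in the camera images.
- stand: The wheel's stand, fixed to the table. Origin on the table plane under the wheel's axis, z up. Plywood board 20 mm thick, x = -105 to 105, y = -110 to 295 mm. Along its +y axis, on x = 0, lies the bar's wooden guide: a rail 60 mm wide, top 50 mm above the table, y = 99 to 285 mm. The bar travels towards the stand's -y, at the wheel.
- wheel (a joint): Turn of the wheel in rad, counter-clockwise from above positive, no end stops. At 0 the slot points along the stand's -y, directly away from the guide; the slot is lined up with the bar at +3.14 or -3.14. Light friction (0.12 N m, about 1.6 N at a peg); it stays where it is left.
- wheel_center (a point): Centre of the wheel's top face, 64 mm above the table. The wheel is a bare aluminium disc of 97 mm radius and 16 mm thickness (48 to 64 mm above the table) turning about a vertical axis.
- slot_mouth (a point): Middle of the slot's open mouth at the wheel's rim, on the top face, 97 mm from the wheel's axis. The slot is 28 mm wide, cut right through, runs straight in towards the axis and is marked by a red stripe on each side.
- slot_end (a point): Middle of the slot's closed inner end, on the top face, 57 mm from the axis.
- peg_a (a point): Top centre of one of the wheel's two fixed upright orange pegs, 12 mm diameter, 22 mm tall above the wheel's face (top 86 mm above the table), 76 mm from the axis. Pegs a and b are opposite each other, a quarter turn from the slot; peg a is a quarter turn counter-clockwise of the slot, seen from above.
- peg_b (a point): Top centre of the other orange peg, same size, opposite peg a.
- guide_mouth (a point): Point on the guide's centre line at the wheel's rim, 97 mm from the axis along the stand's +y, 56 mm above the table (the bar's mid height); the lined-up slot has its mouth over it. On the guide's rail stand two dark side walls, 15.5 mm wide, 21 mm apart inside, tops 64 mm above the table, from y = 101 to 200 mm of the stand.
- bar: Loose steel locking bar lying in the guide, about 0.3 kg, 18 mm wide, 12 mm thick, 1.5 mm play each side. Origin on its underside at the nose tip; it runs along its own +y, away from the wheel. The nose narrows to 8 mm over the last 10 mm. At the start the nose is 5 to 23 mm short of the wheel's rim; at home it is 59 mm from the wheel's axis. It enters the wheel only through the slot.
- bar_tip (a point): Middle of the bar's nose tip, 6 mm above its underside.
- bar_plate (a point): Centre of the rear face (to be pushed, looking away from the wheel) of the bar's red push plate: 36 mm wide, 10 mm thick, 50 to 100 mm above the table. This point is 25 mm above the bar's underside and 151 mm behind the nose tip. The bar is home when the plate's front meets the ends of the guide's side walls.
- clay_pot: Small grey clay pot standing loose on the middle of the wheel, 68 mm across, 46 mm tall (top 110 mm above the table). Origin at the centre of its underside. It rides round with the wheel.
- wood_block: Loose wooden block 40 x 65 x 28 mm on the stand's board on the +x side of the guide, origin under its centre.
- glaze_jar: Loose small glaze jar with blue cap, 40 mm diameter, 55 mm tall, on the stand's board on the -x side of the guide, origin under its centre.
- brush: Loose brush 170 mm long lying on the table in front of the stand, origin under its middle.
- basin: White plastic basin, 200 mm across, 70 mm tall, right of the stand, origin under its centre.
- mug: Blue mug, 76 mm across, 85 mm tall, left on the table, origin under its centre.
- vase: Terracotta vase, 110 mm across, 120 mm tall, left on the table, origin under its centre.
- trimmer: Trimming tool 170 mm long lying on the table at the right, origin under its middle.
There are look-alikes about, which are no part of the job. What is shaped like the bar but black or purple is not meant.

How it is judged:
By the outcome, as a careful person would: the job done as asked, in the order asked, and still so for the second after the job is handed in, with the robot touching nothing.
It also fails if it takes over 54 s, if anything falls off the work surface, if the arm or the gripper's body presses on something with over 40 N, if the wrist force passes 120 N, or if a joint passes its speed limit or range.

ROBOT

A 6-joint arm with a two-finger parallel gripper is mounted at the origin on the work surface. World frame = base frame: x ahead of the robot, y to its left, z up, the work surface at z = 0. Lengths are in mm, angles in rad, forces in N, time in s.
With the tool pointing down it reaches from about 250 to 775 mm from the base axis. Payload 4 kg.
Tool frame: the origin (TCP) lies between the finger pads; the fingertips stand 19 mm ahead of it and the grasp point (between the pads) is the TCP; z points along the fingers, y is the line along which they close (so a half turn about z gives the same grasp; the last joint's range is limited). The gripper opens to 94 mm and grips with 3 to 60 N. Pads are 16 mm wide; open, the fingers measure 119 mm over their backs; the gripper's body (75 mm by 177 mm) begins 78 mm behind the grasp point.
Start: joints at [1.149, 0.087, 1.371, -0, 1.684, -0.103], TCP at [172.394, 522.301, 224.506] pointing down, gripper open.
Joint ranges: [-3.1, 3.1], [-0.76, 2.03], [0.27, 2.55], [-1.08, 4.22], [0.17, 2.65], [-2.57, 2.57]. Speed limits (rad/s): [2.79, 2.79, 3.14, 3.14, 3.14, 3.14].

INTERFACE

Orientations are given as [roll, pitch, yaw] about the fixed x, y, z axes, in that order (R = Rz(yaw) Ry(pitch) Rx(roll)).
In Python, from bench import bot, cams gives the robot as it stands. The module is installed in compiled form; this text tells all that it offers.
- The arm moves only by the tool arm_command, never from a script. Its argument "plan" is text: rows parted by semicolons, each of 4 numbers parted by spaces: the shift along the tool's x, y, z each as a share of 1 m, from -1 to 1, then the turn about the tool's z as a share of 90 degrees, from -1 to 1. A call has 1 to 10 rows; each row is the pose to reach, as a shift and turn from the pose commanded when the call began, along the tool's axes at that moment; what a row does not reach only later rows make up. A row lasts 1/8 s, in which the tool goes at most 62.5 mm and 10.7 degrees, less where a joint would pass 70% of its speed; a pose out of reach is approached as far as the arm can. A call with a number of a shift or a turn outside -1 to 1 is refused whole. A call with a gripper value outside its range is refused whole. "claw" is the opening, from 0 (shut) to 1 (fully open), set as the call begins (left out, the last holds). The fingers move at their own pace and stop on an object; "newtons" is the grip in N (left out, the last holds). Time passes only in rows, so rows that repeat a pose let the fingers close. It gives the time, the measured TCP pose, the force, the opening and the grip force at its end, in the units of the state.
- bot.observe(): the state, without advancing time (a new reading comes with each control period).
- cams.read_camera(name): name is "scene" or "top" or "wrist"; returns the picture (420x560x3 uint8, red, green, blue); there is no depth.
- cams.calibration(name): a dict with "camera_matrix" (3x3 intrinsics, pixels), "extrinsics" (4x4, takes a point from world to camera coordinates); the wrist camera has in their place "mount" (4x4, takes a point from camera to tool coordinates, whose origin is the TCP and whose axes are the flange's). Camera axes: x right, y down, z forward; pixel columns grow to the right and rows downward; lengths in mm; the calibration is good to about 2 mm. A picture is of the moment at which its call begins: read the wrist's pose just before it. calibration takes no time and is no camera call.
- bot.close_job(): hands the job in; it is judged then, once.
The state is a dict: "time": time; "joint_positions": joint angles; "qd": joint speeds; "joint_torque": joint torques, N m; "position": TCP position; "tcp_rot": TCP orientation; "wrist_force": force on the tool from outside, world axes, zero at the start; "ft_torque": the same for the moment, N m; "opening": finger opening in mm; "grip_force": force on a finger pad.
Only numpy, scipy, OpenCV 4.12 (cv2) and the standard library are available. Lean on these libraries where they do the work, as an engineer would, in place of code of your own. Each camera call takes 0.05 s, during which the arm holds its last target. There are 200 camera calls.

## Working session

There is one attempt and no reset: what is moved stays moved. The work goes in short steps, Python scripts to look and compute and a tool call to move; the robot and the scene stay as the last step left them, time stands still between calls to the robot, and variables do not carry over. Pictures are saved under pics/ and viewed, at most 13 in all, crops included, and the job is handed in when it is done.

Besides the shell and the picture viewer there is one more tool, called after "Request:" as name(argument=value, ...), one argument or row to a line, values as JSON. arm_command: Moves the arm, as the interface text tells. Its arguments: {"type":"object","properties":{"plan":{"type":"string"},"claw":{"type":"number"},"newtons":{"type":"number"}},"required":["plan"]}

```bash
mkdir -p pics
python3 - <<'E'
from bench import bot,cams
import cv2,numpy as np
for n in("top","scene"):
    im=cams.read_camera(n); cv2.imwrite(f"pics/{n}0.png",im[...,::-1]); np.save(f"pics/{n}0.npy",im)
    c=cams.calibration(n); print(n,np.round(c["camera_matrix"],1).tolist(),np.round(c["extrinsics"],3).tolist())
print(np.round(cams.calibration("wrist")["mount"],3).tolist())
print(bot.observe())
E
```

```text
top [[409.0, 0.0, 280.2], [0.0, 409.0, 209.1], [0.0, 0.0, 1.0]] [[0.11, -0.994, 0.004, -79.198], [-0.972, -0.108, -0.209, 424.825], [0.208, 0.019, -0.978, 1100.424], [0.0, 0.0, 0.0, 1.0]]
scene [[454.1, 0.0, 276.0], [0.0, 454.1, 208.9], [0.0, 0.0, 1.0]] [[-0.704, 0.71, 0.008, 323.606], [0.503, 0.507, -0.7, -129.817], [-0.501, -0.489, -0.714, 1495.032], [0.0, 0.0, 0.0, 1.0]]
[[0.0, -0.967, -0.255, 73.383], [1.0, 0.0, -0.0, -0.206], [0.0, -0.255, 0.967, -160.187], [0.0, 0.0, 0.0, 1.0]]
{'time': 0.1, 'joint_positions': array([ 1.14887573e+00,  8.79042331e-02,  1.37207825e+00,  3.13207619e-06,
        1.68360639e+00, -1.03084154e-01]), 'qd': array([-0.00054624, -0.00256836, -0.00243062, -0.00110544, -0.00123221,
       -0.00221236]), 'joint_torque': array([ 2.26319244e-03, -3.41248477e+01, -3.03303480e+01,  7.20658503e-02,
        3.03655188e-02, -9.84904113e-05]), 'position': array([172.21361036, 521.86870841, 223.42116176]), 'tcp_rot': array([-3.13960736e+00, -2.08509907e-04,  2.82275635e+00]), 'wrist_force': array([ 0.33163758,  0.64168666, -0.24741359]), 'ft_torque': array([-0.04085191,  0.00881423,  0.04012202]), 'grip_force': 0.0, 'opening': 94.27188308977229}
```

View pics/top0.png

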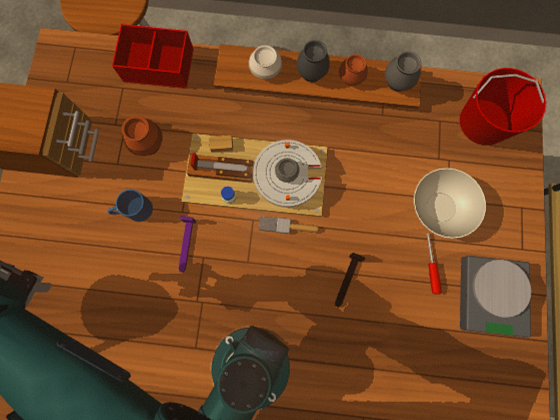

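View pics/scene0.png

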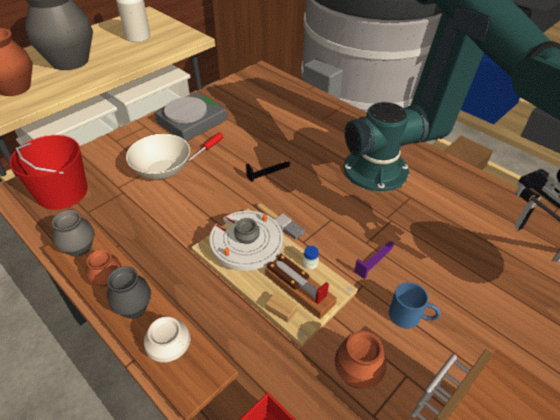

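The top view shows the wheel at (288,172) with the orange pegs at about (287,145) and (288,198). The slot's red stripes are near (315,172), pointing away from the guide. The bar's red plate is at (195,163), and the steel bar runs along (222,167). The scene view agrees: wheel (245,240), plate (321,292).

Possible look-alikes:
- For the bar: purple at (186,243) and black at (350,278), both ruled out by colour.
- For the red plate: red box (155,55), bucket (503,105) and the trimmer handle (434,278).
- For the pegs: terracotta vase (141,135) and the orange pot (353,68).

My choice is the steel bar with the red plate in the guide on the plywood stand. I'll check it in a close crop.

```bash
cat > h.py <<'E'
import numpy as np,cv2
from bench import bot,cams
from scipy.spatial.transform import Rotation as R
def cam(n,st=None):
    c=cams.calibration(n);K=np.array(c["camera_matrix"]) 
    if n!="wrist": E=np.array(c["extrinsics"])
    else:
        T=np.eye(4);T[:3,:3]=R.from_euler("xyz",st["tcp_rot"]).as_matrix();T[:3,3]=st["position"]
        E=np.linalg.inv(T@np.array(c["mount"]))
    return K,E
def cast(K,E,uv,z):
    d=E[:3,:3].T@np.linalg.inv(K)@np.array([uv[0],uv[1],1.]);o=-E[:3,:3].T@E[:3,3]
    return o+d*(z-o[2])/d[2]
def proj(K,E,p):
    q=K@(E[:3,:3]@np.array(p)+E[:3,3]);return q[:2]/q[2]
def blobs(im,lo,hi,amin=4,box=None):
    hsv=cv2.cvtColor(im,cv2.COLOR_RGB2HSV);m=cv2.inRange(hsv,lo,hi)
    if box: k=np.zeros_like(m);x0,y0,x1,y1=box;k[y0:y1,x0:x1]=1;m*=k
    n,l,s,c=cv2.connectedComponentsWithStats(m)
    return [(int(s[i,4]),np.round(c[i],1).tolist(),s[i,:4].tolist()) for i in range(1,n) if s[i,4]>=amin]
E
python3 - <<'E'
from h import *
for n,box in(("top",(180,130,330,218)),("scene",(190,200,360,340))):
    im=np.load(f"pics/{n}0.npy");x0,y0,x1,y1=box
    K,E=cam(n)
    print(n)
    for nm,lo,hi in(("red",(0,200,90),(6,255,255)),("orange",(7,225,170),(14,255,255))):
        for a,c,s in blobs(im,lo,hi,4,box): print(nm,a,c,s,im[int(c[1]),int(c[0])],np.round(cast(K,E,c,86 if nm=='orange' else 64),0))
    cv2.imwrite(f"pics/{n}0c.png",cv2.resize(im[y0:y1,x0:x1,::-1],None,fx=4.5,fy=4.2))
E
```

```text
top
red 37 [192.6, 158.7] [191, 153, 4, 12] [149  22   6] [544. 230.  64.]
red 10 [313.5, 165.0] [309, 165, 10, 1] [161  37  27] [ 564. -111.   64.]
red 11 [314.0, 178.0] [309, 178, 11, 1] [111  16   9] [ 526. -116.   64.]
orange 10 [286.8, 144.1] [285, 143, 4, 3] [231  87   0] [609. -30.  86.]
orange 9 [287.0, 197.0] [286, 196, 3, 3] [229  91   0] [458. -47.  86.]
scene
red 133 [321.9, 292.5] [317, 283, 11, 21] [156  29  27] [524. 217.  64.]
```

View pics/top0c.png

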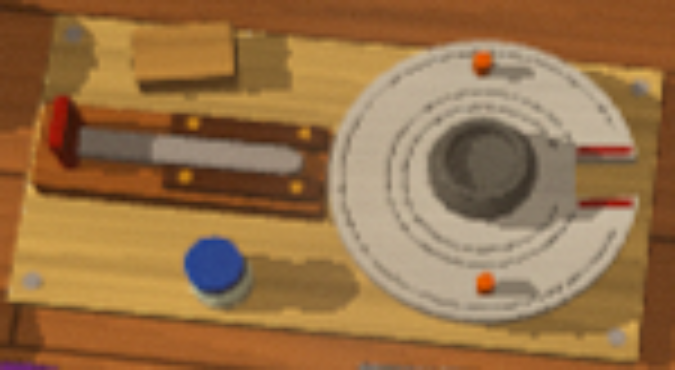

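The crop confirms the choice. The steel bar with the red plate (crop (62,130)) lies in the brown guide with its nose at crop (300,160). The wheel's pegs are at crop (484,62) and (486,283), and the slot between the red stripes points right, away from the guide.

Run:
```python
from h import *
K,E=cam("top")
f=lambda x,y,z:cast(K,E,(180+(x+.5)/4.5-.5,130+(y+.5)/4.2-.5),z)
c=[f(*p,20) for p in((73,33),(640,88),(616,338),(33,280))]
print(np.round(c,0).tolist())
d=c[0]+c[3]-c[1]-c[2];th=np.arctan2(d[1],d[0]);print("stand +y dir deg",np.degrees(th), "screw centre",np.mean(c,0))
a=cast(K,E,(286.8,144.1),86);b=cast(K,E,(287,197),86);C=(a+b)/2;print(C,np.degrees(np.arctan2(*(a-b)[1::-1])))
u=np.array([np.cos(th),np.sin(th)]);v=np.array([u[1],-u[0]])
for n,p in dict(nose=(301,160,62),boardL=(52,18,20),plateTopRear1=(50,97,100),plateTopRear2=(50,165,75),railend=(37,188,50),railend2=(326,215,50)).items():
    q=f(*p)[:2]-C[:2];print(n,np.round(f(*p)),"x,y stand",np.round([q@v,q@u],1))
```

```text
[[625.0, 242.0, 20.0], [626.0, -134.0, 20.0], [445.0, -135.0, 20.0], [444.0, 240.0, 20.0]]
stand +y dir deg 90.12749066395374 screw centre [534.7961824   53.18702847  20.        ]
[533.18080208 -38.82085476  86.        ] 6.322697842111917
nose [535.  75.  62.] x,y stand [  2.4 114.2]
boardL [634. 257.  20.] x,y stand [101.9 296. ]
plateTopRear1 [549. 228. 100.] x,y stand [ 16.6 267.1]
plateTopRear2 [511. 228.  75.] x,y stand [-22.  266.5]
railend [501. 240.  50.] x,y stand [-31.6 278.5]
railend2 [502.  56.  50.] x,y stand [-30.6  95.2]
```

Request:
arm_command(
  plan="-0.436 -0.42 0.05 0.9;-0.436 -0.42 0.05 0.9;-0.436 -0.42 0.05 0.9;-0.436 -0.42 0.05 0.9;-0.436 -0.42 0.05 0.9;-0.436 -0.42 0.05 0.9;-0.436 -0.42 0.05 0.9;-0.436 -0.42 0.05 0.9;-0.436 -0.42 0.05 0.9;-0.436 -0.42 0.05 0.9",
  claw=0,
  newtons=30,
)

```text
time: 1.35
position: [455.1, -15.6, 173.7]
tcp_rot: [-3.141, 0.0, 1.407]
wrist_force: [1.3, 0.5, -1.4]
opening: 0.6
grip_force: 0.0
```

Request:
arm_command(
  plan="0 0 0 0.826;0 0 0 0.826;0 0 0 0.826;0 0 0 0.826;0 0 0 0.826;0 0 0 0.826;0 0 0 0.826;0 0 0 0.826;0 0 0 0.826",
)

```text
time: 2.48
position: [454.6, -13.2, 174.2]
tcp_rot: [-3.141, 0.001, 0.114]
wrist_force: [0.0, 0.9, -0.1]
opening: 0.7
grip_force: 0.0
```

Run:
```python
from h import *
st=bot.observe();im=cams.read_camera("wrist");cv2.imwrite("pics/w1.png",im[...,::-1]);np.save("pics/w1.npy",im)
K,E=cam("wrist",st);print(st["position"],st["tcp_rot"])
print("tip px",proj(K,E,st["position"]-[0,0,19]))
for nm,lo,hi,z in(("red",(0,200,80),(6,255,255),64),("orange",(7,215,150),(14,255,255),86)):
    for a,c,s in blobs(im,lo,hi,40): print(nm,a,c,s,np.round(cast(K,E,c,z),1))
```

```text
[454.59482747 -13.16727375 174.18850743] [-3.14135785e+00  5.56350452e-04  1.13981665e-01]
tip px [281.04268284 262.05089735]
red 263 [446.6, 79.5] [423, 77, 47, 6] [ 562.7 -114.4   64. ]
red 226 [440.5, 134.7] [418, 132, 45, 6] [ 526.  -118.4   64. ]
```

View pics/w1.png

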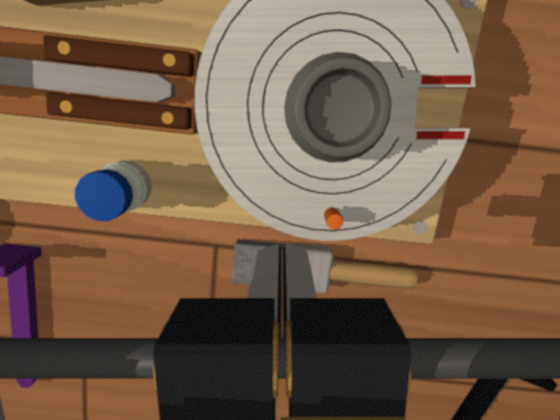

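The wrist view shows the wheel with peg b at (334,217), the pot at (337,106) and the slot stripes at (446,80) and (440,135). The bar's nose is at (172,90), and the closed fingertips are near (281,250).

Run:
```python
from h import *
st=dict(position=np.array([454.595,-13.167,174.19]),tcp_rot=[-3.141358,.000556,.11398])
K,E=cam("wrist",st);im=np.load("pics/w1.npy")
for a,c,s in blobs(im,(5,190,120),(14,255,255),60,(310,200,360,240)): print(a,c,s)
print("peg b top",cast(K,E,(333,215),86))
# rim points at left / bottom arc
rim=[cast(K,E,p,64)[:2] for p in((196,105),(474,80),(330,240),(215,170))]
A=np.array([[2*x,2*y,1] for x,y in rim]);b=[x*x+y*y for x,y in rim]
s=np.linalg.lstsq(A,b,rcond=None)[0];print("centre",s[:2],"r",np.sqrt(s[2]+s[0]**2+s[1]**2))
q=[cast(K,E,p,z)[:2] for p,z in(((172,90),62),((64,47),64),((169,60),64),((66,106),64),((167,118),64))]
print("nose, screws",np.round(q,1).tolist())
```

```text
219 [333.1, 219.3] [325, 209, 17, 20]
peg b top [464.67136873 -47.78919323  86.        ]
centre [535.08103587 -41.60534148] r 96.12462807081684
nose, screws [[534.6, 72.1], [553.8, 144.3], [553.6, 74.3], [515.6, 144.2], [515.4, 74.2]]
```

Request:
arm_command(
  plan="0 0 0.03 0;0 0 0.06 0;0 0 0.085 0;0.001 0.004 0.085 0;0.001 0.008 0.085 0;0.001 0.011 0.085 0;0.001 0.013 0.085 0;0.001 0.014 0.085 0;0.001 0.014 0.085 0",
)

```text
time: 3.65
position: [457.4, -27.0, 89.6]
tcp_rot: [-3.142, -0.0, 0.112]
wrist_force: [0.9, 1.5, 1.0]
opening: 0.4
grip_force: 0.0
```

Run:
```python
from h import *
st=bot.observe();im=cams.read_camera("wrist");cv2.imwrite("pics/w2.png",im[...,::-1]);np.save("pics/w2.npy",im)
print(st["position"],st["tcp_rot"],st["wrist_force"])
for a in np.radians(np.arange(1,11)*4.5):
  s=18.5;print(np.round([(76*(1-np.cos(a))-s*np.sin(a))/1e3,(76*np.sin(a)+s*(1-np.cos(a)))/1e3,0,-np.degrees(a)/90],4))
```

```text
[457.42446263 -27.03267868  89.63816879] [-3.14157633e+00 -3.37574892e-04  1.11546316e-01] [0.92599079 1.46620907 1.00081125]
[-0.0012  0.006   0.     -0.05  ]
[-0.002   0.0121  0.     -0.1   ]
[-0.0022  0.0183  0.     -0.15  ]
[-0.002   0.0244  0.     -0.2   ]
[-0.0013  0.0305  0.     -0.25  ]
[-1.00e-04  3.65e-02  0.00e+00 -3.00e-01]
[ 0.0015  0.0424  0.     -0.35  ]
[ 0.0036  0.0482  0.     -0.4   ]
[ 0.0062  0.0538  0.     -0.45  ]
[ 0.0092  0.0592  0.     -0.5   ]
```

View pics/w2.png

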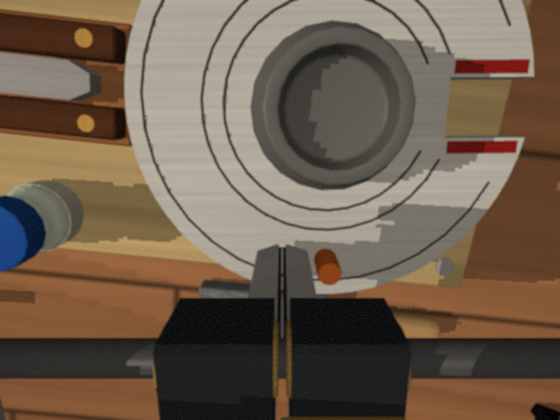

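The fingertip at (285,255) now sits beside peg b at (328,267), just short of contact. The pot at (337,105) is clear. Next I push along the arc.

Request:
arm_command(
  plan="-0.0012 0.006 0 -0.05;-0.002 0.0121 0 -0.1;-0.0022 0.0183 0 -0.15;-0.002 0.0244 0 -0.2;-0.0013 0.0305 0 -0.25;-0.0001 0.0365 0 -0.3;0.0015 0.0424 0 -0.35;0.0036 0.0482 0 -0.4;0.0062 0.0538 0 -0.45;0.0092 0.0592 0 -0.5",
)

```text
time: 4.95
position: [471.8, -84.7, 89.0]
tcp_rot: [-3.139, 0.002, 0.9]
wrist_force: [-3.2, 0.2, 0.7]
opening: 0.9
grip_force: 1.0
```

Run:
```python
from h import *
st=bot.observe();im=cams.read_camera("wrist");cv2.imwrite("pics/w3.png",im[...,::-1]);np.save("pics/w3.npy",im)
K,E=cam("wrist",st);print(st["position"],st["tcp_rot"],st["wrist_force"])
for a,c,s in blobs(im,(0,200,80),(6,255,255),100): print("red",a,c,s,np.round(cast(K,E,c,64),1))
for a,c,s in blobs(im,(5,190,120),(14,255,255),60): print("or",a,c,s,np.round(cast(K,E,c,78),1))
```

```text
[471.84123463 -84.69395349  88.95636452] [-3.13864525e+00  1.67322534e-03  8.99739007e-01] [-3.1875141   0.24341855  0.71581793]
red 690 [493.1, 79.5] [458, 73, 72, 14] [604.4 -76.8  64. ]
red 560 [478.4, 159.1] [446, 153, 67, 13] [ 579.9 -104.7   64. ]
or 400 [321.0, 272.4] [312, 253, 20, 35] [485.8 -98.9  78. ]
```

View pics/w3.png

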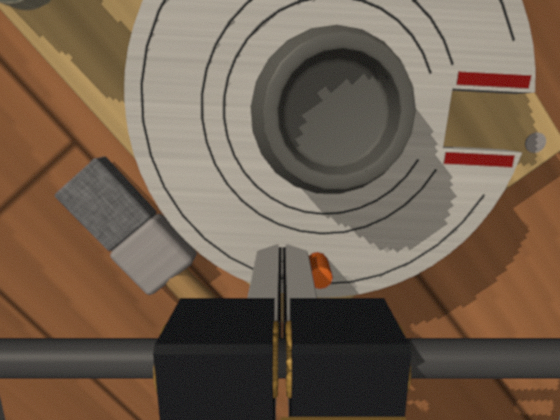

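The push works: the fingertip is against peg b at (321,271), the slot is at (485,120), and the pot is still centred. The wheel has turned about 42°, leaving about 131°. I repeat the same arc.

Request:
arm_command(
  plan="-0.0012 0.006 0 -0.05;-0.002 0.0121 0 -0.1;-0.0022 0.0183 0 -0.15;-0.002 0.0244 0 -0.2;-0.0013 0.0305 0 -0.25;-0.0001 0.0365 0 -0.3;0.0015 0.0424 0 -0.35;0.0036 0.0482 0 -0.4;0.0062 0.0538 0 -0.45;0.0092 0.0592 0 -0.5",
)

```text
time: 6.25
position: [524.4, -115.1, 89.0]
tcp_rot: [-3.139, 0.001, 1.684]
wrist_force: [-1.1, -2.0, 0.1]
opening: 0.6
grip_force: 1.0
```

Request:
arm_command(
  plan="-0.0012 0.006 0 -0.05;-0.002 0.0121 0 -0.1;-0.0022 0.0183 0 -0.15;-0.002 0.0244 0 -0.2;-0.0013 0.0305 0 -0.25;-0.0001 0.0365 0 -0.3;0.0015 0.0424 0 -0.35;0.0036 0.0482 0 -0.4;0.0062 0.0538 0 -0.45;0.0092 0.0592 0 -0.5",
)

```text
time: 7.5
position: [582.3, -98.8, 89.1]
tcp_rot: [-3.14, -0.001, 2.469]
wrist_force: [-1.7, -0.8, 0.4]
opening: 0.5
grip_force: 0.9
```

```bash
cat > m.py <<'E'
from h import *
import sys
st=bot.observe();im=cams.read_camera("wrist");cv2.imwrite(f"pics/{sys.argv[1]}.png",im[...,::-1]);np.save(f"pics/{sys.argv[1]}.npy",im)
K,E=cam("wrist",st);print(st["position"],st["tcp_rot"],st["wrist_force"],st["joint_positions"])
P=[cast(K,E,c,64) for a,c,s in blobs(im,(0,200,80),(6,255,255),100) if s[2]<150]
print(np.round(P,1).tolist())
if len(P)==2:
    d=P[0]-P[1];g=np.degrees(np.arctan2(d[1],d[0]));print("stripe gap",np.hypot(*d[:2]),"line dir",g,"slot dir",g-90,g+90,"centre",np.mean(P,0))
E
python3 m.py w4
```

```text
[582.28552727 -98.84883886  89.05812835] [-3.14003756e+00 -1.37408056e-03  2.46925194e+00] [-1.6728362  -0.79750508  0.42145601] [-2.63639449e-01  2.40981342e-01  1.46664531e+00 -8.89013738e-04
  1.43584498e+00 -1.16197569e+00]
[[566.1, 30.8, 64.0], [595.7, 8.5, 64.0]]
stripe gap 37.050315980794586 line dir 142.9814603311535 slot dir 52.9814603311535 232.9814603311535 centre [580.92838728  19.66315347  64.        ]
```

Request:
arm_command(
  plan="-0.0012 0.006 0 -0.05;-0.002 0.0121 0 -0.1;-0.0022 0.0183 0 -0.15;-0.002 0.0244 0 -0.2;-0.0013 0.0305 0 -0.25;-0.0001 0.0365 0 -0.3;0.0013 0.0418 0 -0.344;0.0026 0.0457 0 -0.378;0.0036 0.0482 0 -0.4;0.0036 0.0482 0 -0.4",
)

```text
time: 8.8
position: [610.2, -58.7, 89.3]
tcp_rot: [3.141, 0.0, 3.095]
wrist_force: [-0.4, -0.9, 0.3]
opening: 0.5
grip_force: 0.3
```

```bash
python3 m.py w5
```

```text
[610.17956286 -58.71005684  89.32066842] [3.14130886e+00 1.09830138e-04 3.09528124e+00] [-0.40194097 -0.89178939  0.26860103] [-1.88548350e-01  2.86826274e-01  1.40912404e+00  2.98841129e-04
  1.44557386e+00 -1.71307059e+00]
[[516.7, 34.6, 64.0], [553.8, 34.8, 64.0]]
stripe gap 37.0672099932131 line dir -179.58711381303846 slot dir -269.58711381303846 -89.58711381303846 centre [535.26427249  34.70657898  64.        ]
```

View pics/w5.png

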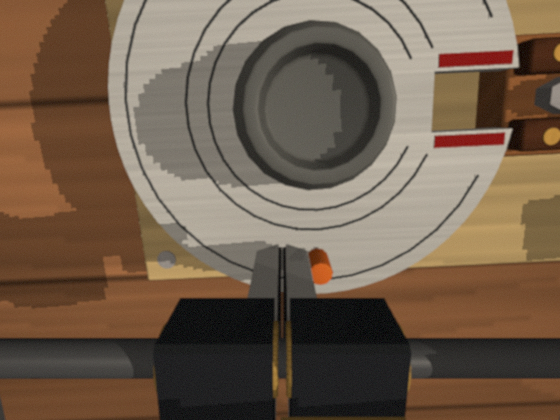

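The slot is lined up: it spans rows 60 to 139 at x≈475, facing the bar's nose at (548,96). Measured direction is 90.4° against the guide's 90.1°. The pot at (315,104) is centred. Next I back off, lift and go behind the plate.

Request:
arm_command(
  plan="0 -0.015 0 0;0 -0.015 -0.05 0;0 -0.015 -0.1 0;0.09 0.313 -0.1 -0.029;0.09 0.313 -0.1 -0.029;0.09 0.313 -0.1 -0.029;0.09 0.313 -0.1 -0.029;0.09 0.313 -0.1 -0.029;0.09 0.313 -0.1 -0.029;0.09 0.313 -0.1 -0.029",
)

```text
time: 10.1
position: [534.3, 259.2, 189.7]
tcp_rot: [3.141, 0.001, -3.139]
wrist_force: [1.1, -0.4, -0.1]
opening: 0.4
grip_force: 0.0
```

```bash
python3 m.py w6
python3 - <<'E'
from h import *
im=np.load("pics/w6.npy");print(blobs(im,(0,180,60),(7,255,255),100))
t=cams.read_camera("top");np.save("pics/top6.npy",t);K,E=cam("top")
for a,c,s in blobs(t,(0,200,80),(6,255,255),4,(180,130,330,218)): print(a,c,s,np.round(cast(K,E,c,64)))
E
```

```text
[534.32196911 259.20174281 189.67131079] [ 3.14112725e+00  7.09580951e-04 -3.13880490e+00] [ 1.12186321 -0.39624042 -0.13554144] [ 3.56101359e-01  1.93065128e-01  1.32051018e+00  1.91437596e-04
  1.62719056e+00 -1.21747202e+00]
[[539.7, 216.8, 64.0], [733.0, 413.9, 64.0]]
stripe gap 276.07627935803407 line dir -134.44558593073725 slot dir -224.44558593073725 -44.44558593073725 centre [636.35587998 315.31857526  64.        ]
[(1062, [228.6, 214.0], [218, 184, 22, 61]), (103, [10.0, 232.0], [0, 230, 22, 5]), (269, [449.8, 417.9], [405, 416, 92, 4])]
42 [192.6, 159.2] [191, 153, 5, 14] [543. 230.  64.]
5 [257.0, 175.0] [255, 175, 5, 1] [517.  43.  64.]
```

View pics/w6.png

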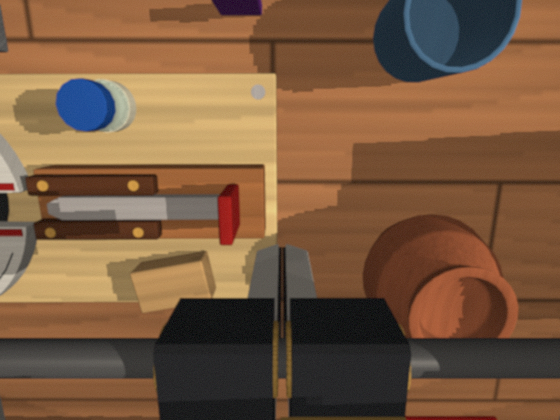

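The wrist view shows the red plate at (229,214), with its rear face towards the right, and the fingertips at (282,260) behind it. Block (172,282), jar (95,104) and vase (440,270) are clear of the line of push.

Run:
```python
from h import *
st=bot.observe();K,E=cam("wrist",st)
for p in((239,190),(239,214),(233,243),(219,214)): print(p,np.round(cast(K,E,p,50),1)[:2],np.round(cast(K,E,p,100),1)[:2])
print("bar nose",cast(K,E,(50,208),62)[:2],"screws",[np.round(cast(K,E,p,64)[:2],1).tolist() for p in((42,186),(133,186),(50,232),(139,230))])
print("stripes",[cast(K,E,p,64)[:2] for p in((10,187),(10,232))])
K,E=cam("top");print("vase",cast(K,E,(141,130),120)[:2])
```

```text
(239, 190) [522.6 221.7] [512.4 227.6]
(239, 214) [542.9 221.1] [529.3 227.1]
(233, 243) [568.3 215.3] [550.4 222.2]
(219, 214) [542.9 204.6] [529.3 213.3]
bar nose [534.62330521  73.0223522 ] screws [[516.5, 70.9], [516.6, 141.4], [553.9, 71.2], [552.3, 142.5]]
stripes [array([517.30966005,  45.94281161]), array([553.91218245,  39.14988466])]
vase [591.79552141 367.50429607]
```

Request:
arm_command(
  plan="0 0 0.04 0;0 0 0.08 0;0 0 0.107 0;0 -0.008 0.107 0;0 -0.016 0.107 0;0 -0.022 0.107 0;0 -0.027 0.107 0;0 -0.032 0.107 0;0 -0.037 0.107 0;0 -0.042 0.107 0",
)

```text
time: 11.45
position: [535.6, 217.6, 84.7]
tcp_rot: [3.138, 0.004, -3.141]
wrist_force: [0.2, 6.5, 4.4]
opening: 0.5
grip_force: 2.9
```

Request:
arm_command(
  plan="0 -0.004 0 0;0 -0.008 0 0;0 -0.012 0 0;0 -0.016 0 0;0 -0.02 0 0;0 -0.023 0 0;0 -0.026 0 0;0 -0.028 0 0;0 -0.028 0 0",
)

```text
time: 12.58
position: [535.5, 189.4, 84.6]
tcp_rot: [3.138, 0.004, -3.141]
wrist_force: [-0.4, 4.6, 5.3]
opening: 0.5
grip_force: 2.6
```

```bash
python3 m.py w7
```

```text
[535.54904718 189.42106173  84.63101597] [ 3.13824596  0.00383362 -3.14073213] [-0.3621897   4.55179756  5.27453726] [ 0.23878179  0.1917422   1.5350116   0.00237948  1.41032492 -1.33325638]
[[521.6, 175.3, 64.0], [541.7, 167.4, 64.0], [553.9, 45.5, 64.0]]
```

View pics/w7.png

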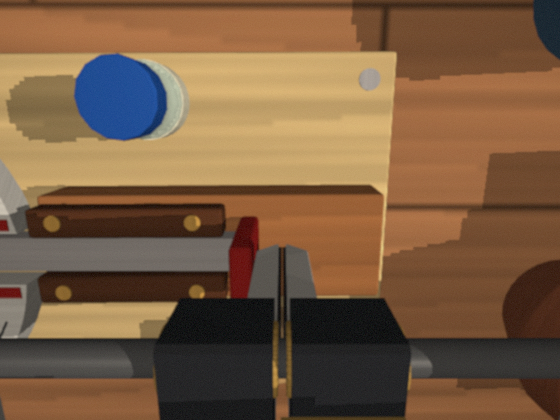

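The bar is in the slot and the plate at (244,257) is nearly up to the wall ends at x≈228. I creep the last few mm, raising the command slightly to relieve the downward drag.

Request:
arm_command(
  plan="0 -0.0015 -0.001 0;0 -0.003 -0.001 0;0 -0.004 -0.001 0;0 -0.005 -0.001 0;0 -0.006 -0.001 0;0 -0.006 -0.001 0",
)

```text
time: 13.38
position: [535.0, 182.7, 84.6]
tcp_rot: [3.14, 0.002, -3.141]
wrist_force: [-0.1, 5.8, 4.3]
opening: 0.7
grip_force: 2.6
```

Request:
arm_command(
  plan="0 -0.0005 0 0;0 -0.001 0 0;0 -0.0015 0 0;0 -0.002 0 0;0 -0.002 0 0",
)

```text
time: 14.0
position: [535.0, 182.0, 84.6]
tcp_rot: [3.137, 0.002, -3.141]
wrist_force: [0.3, 8.7, 3.8]
opening: 0.5
grip_force: 4.1
```

Request:
arm_command(
  plan="0 -0.001 0 0;0 -0.002 0 0;0 -0.003 0 0;0 -0.003 0 0",
)

```text
time: 14.5
position: [535.0, 181.9, 84.7]
tcp_rot: [3.131, 0.003, -3.14]
wrist_force: [0.3, 15.8, 3.1]
opening: 0.3
grip_force: 7.5
```

```bash
python3 m.py w8
python3 - <<'E'
import cv2
im=cv2.imread("pics/w8.png");cv2.imwrite("pics/w8c.png",cv2.resize(im[170:320,0:320],None,fx=2.4,fy=2.4))
E
```

```text
[535.00949245 181.90347434  84.68556109] [ 3.13122103e+00  2.67163206e-03 -3.13982873e+00] [ 0.33357535 15.80664207  3.06358339] [ 0.22178149  0.18460611  1.54331833  0.00966506  1.40880478 -1.35232825]
[[521.7, 167.5, 64.0], [516.8, 45.8, 64.0], [541.1, 160.1, 64.0], [554.0, 42.3, 64.0]]
```

View pics/w8c.png

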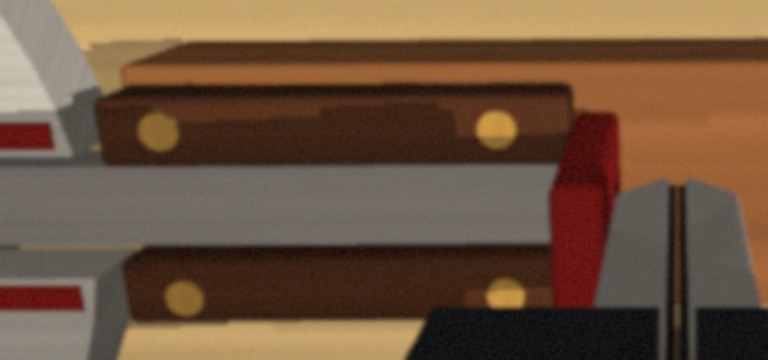

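The plate (crop (580,210)) meets the ends of both side walls, and the bar lies in the slot. The arm stalled at y=181.9 while the force rose to 16 N, so the bar is home. I back straight off and lift clear.

Request:
arm_command(
  plan="0 0.004 0 0;0 0.008 0 0;0 0.016 0 0;0 0.03 0 0;0 0.03 0 0;0 0.03 -0.05 0;0 0.03 -0.1 0;0 0.03 -0.15 0;0 0.03 -0.15 0;0 0.03 -0.15 0",
)

```text
time: 15.8
position: [534.2, 206.7, 232.8]
tcp_rot: [-3.141, -0.001, 3.142]
wrist_force: [-0.4, -0.1, -0.7]
opening: 0.4
grip_force: 0.0
```

Run:
```python
from h import *
st=bot.observe();print(st["time"],st["position"],st["wrist_force"])
w=cams.read_camera("wrist");t=cams.read_camera("top")
o=np.vstack([cv2.resize(w[100:300,:280],(560,400)),np.zeros((0,560,3),np.uint8)])
c=cv2.resize(t[120:230,170:340],(309,200),interpolation=cv2.INTER_CUBIC)
o=np.vstack([o[:400],np.hstack([c,np.zeros((200,251,3),np.uint8)])])
cv2.imwrite("pics/f.png",o[...,::-1])
```

```text
15.8 [534.20000314 206.6546926  232.75836316] [-0.40279682 -0.09881378 -0.7209271 ]
```

View pics/f.png

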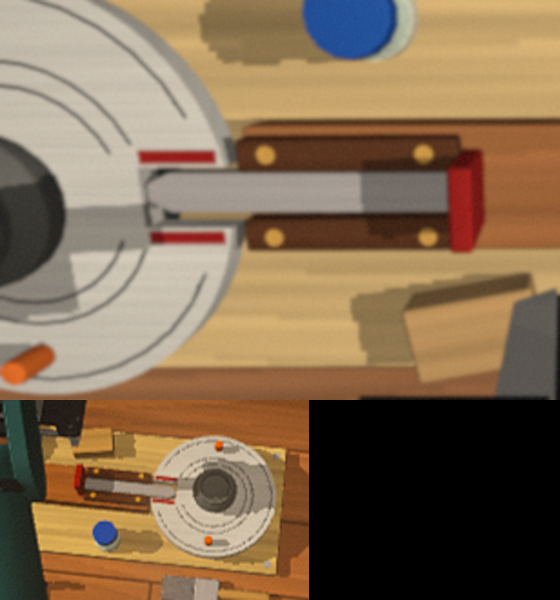

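The bar lies fully in the slot with its nose at (150,190) near the slot's inner end. The plate at (465,205) is against the wall ends and the pot is standing mid-wheel. The block and jar are undisturbed and the arm is clear, so I hand in.

```bash
python3 -c "
from bench import bot
print(bot.close_job())"
```

```text
the job is handed in; nothing more can be done
None
```

The wheel is turned and locked: the bar is in the slot with its red plate home against the guide, the pot is still standing mid-wheel, the arm is clear, and the job was handed in after about 16 s of the 54 s allowed (the hand-in gave no verdict).

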